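# Make up two mosaic workshop kits

## Robot

A 6-joint arm with a two-finger parallel gripper is mounted at the origin on the work surface. World frame = base frame: x ahead of the robot, y to its left, z up, the work surface at z = 0. Lengths are in mm, angles in rad, forces in N, time in s.
With the tool pointing down it reaches from about 350 to 875 mm from the base axis. Payload 4.2 kg.
Tool frame: the origin (TCP) lies on the mounting face of the last link; the fingertips stand 173 mm ahead of it and the grasp point (between the pads) lies 155 mm ahead of it; z points along the fingers, y is the direction in which the jaws open and shut (so a half turn about z gives the same grasp; the last joint's range is limited). The gripper opens to 85 mm and grips with 20 to 120 N. Pads are 22 mm wide; open, the fingers measure 114 mm over their backs; the gripper's body (76 mm by 85 mm) begins 54 mm behind the grasp point. The pads swing forward as they close: fully open they stand 13 mm farther back than shut.
Start: joints at [-0.988, 0.385, 0.008, 0, -1.194, -0.259], TCP at [198.873, -592.494, 404.712] pointing down, gripper open.
Joint ranges: [-3.14, 3.14], [-1.21, 2.06], [-1.07, 1.41], [-3.16, 2.05], [-2.99, -0.16], [-3.1, 3.1]. Speed limits (rad/s): [2.79, 2.79, 3.14, 3.14, 3.14, 3.14].

## Interface

Orientations are given as a unit quaternion [x, y, z, w].
In Python, from bench import arm gives the robot as it stands. The module is installed in compiled form; this text tells all that it offers.
- The arm moves only by the tool play_rows, never from a script. Its argument "moves" is a list of rows, each a list of 3 entries, a list of its own where there are three numbers: the shift along the world's x, y, z in units of 30 cm (1.0 is 30 cm), then the turn about the world's z in units of 30 degrees (1.0 is 30 degrees), then the gripper's target within -1 to 1 (shut at 1, half-way at 0, fully open at -1). In form: [[[x, y, z], turn, jaw], ...]. A call has 1 to 12 rows; each row is the pose to reach, as a shift and turn from the pose measured when the call began; what a row does not reach only later rows make up. A row lasts 1/8 s, in which the tool goes at most 62.5 mm and 10.7 degrees, less where a joint would pass 70% of its speed; a pose out of reach is approached as far as the arm can. A call with a number of a shift or a turn outside -1 to 1 is refused whole. A call with a gripper value outside its range is refused whole. The fingers move at their own pace and stop on an object; the grip force is fixed at half the most. Time passes only in rows, so rows that repeat a pose let the fingers close. It gives the time, the measured TCP pose, the force and the opening at its end, in the units of the state.
- arm.read_state(): the state, without advancing time (a new reading comes with each control period).
- arm.get_image(name): name is "side" or "top" or "wrist"; returns a dict with "pixels" (420x560x3 uint8, red, green, blue), "vfov" (degrees; the focal length in pixels is half the picture's height over the tangent of half this angle, whatever the lens; pixels are square), "cx", "cy" (the principal point, pixels), "dist" ([k1, k2, p1, p2, k3] as OpenCV has them; the pictures are not rectified), "xyz" and "rotation" of the camera in the world. Camera axes: x right, y up, looking along -z (the intrinsics and any distortion apply to the point x, -y, -z); pixel columns grow to the right and rows downward; lengths in mm; the calibration is good to about 2 mm. A picture is of the moment at which its call begins. There is no depth.
- arm.job_done(): hands the job in, once; it reports no verdict.
Trained networks look in a picture, given as the dict that the camera call returned (one of the last four; its "shot" number tells which), for a name from the list of things; names that differ only in an ending like _2 or _b are one class to them, and where a whole thing is asked for, a point or a joint stands for the part that bears it (a point fixed in the world has none). Each returns a list of dicts, best first, with "conf" (0 to 1); they miss things now and then, are a little off and sometimes report something else, mostly with a low value. They report only what shows in the picture. A call takes as long as a camera call. They do not tell look-alikes from the thing itself.
- arm.look_for(name, picture): "centre" ([x, y, z] in mm, in world coordinates, good to about 4 mm: the middle of the surface that is visible of it).
The state is a dict: "clock": time; "joints": joint angles; "joint_vel": joint speeds; "joint_efforts": joint torques, N m; "position": TCP position; "ee_rot": TCP orientation; "contact_force": force on the tool from outside, world axes, zero at the start; "wrist_torque": the same for the moment, N m; "gripper_width": finger opening in mm.
Only numpy, scipy, OpenCV 4.12 (cv2) and the standard library are available. Lean on these libraries where they do the work, as an engineer would, in place of code of your own. Each camera call takes 0.05 s, during which the arm holds its last target.

## Task

Make up the two mosaic workshop kits from the stock on the bench. The cutting kit goes in the bare-wood tray: the jar of yellow shards and the jar of terracotta shards, each standing upright in a square bay of its own, and the red-handled nippers lying flat along the long bay; the gluing kit goes in the blue tray: the jar of blue tiles and the glue bottle, each standing upright in a square bay of its own. Set things down rather than letting them fall, knock nothing over, and leave the jar of green shards and the white bowl where they stand.

Things in the scene. Friction and masses are not known exactly. Their poses are not given: they have to be found in the camera images.
- cutting_tray: Bare weathered-wood (brown) kit tray, empty. 204 (x) x 224 (y) x 32 high, fixed; origin: centre of underside, z up, -x side faces the robot. Outer walls 10 thick, floor 6 thick, dividers 8 thick and 28 high. Two square bays, 84 (x) x 98 (y), centred at x 50, y +53 and -53; one long bay, 92 (x) x 204 (y), centred at x -46, y 0. All mm. 
- gluing_tray: Blue kit tray; a brush already lies in its long bay. 204 (x) x 224 (y) x 32 high, fixed; origin: centre of underside, z up, -x side faces the robot. Outer walls 10 thick, floor 6 thick, dividers 8 thick and 28 high. Two square bays, 84 (x) x 98 (y), centred at x 50, y +53 and -53; one long bay, 92 (x) x 204 (y), centred at x -46, y 0. All mm. 
- yellow_jar: Jar of yellow shards: rigid straight round jar, clear lid, lid rim of the same colour, 58 mm diameter, 80 mm high, 0.15 to 0.3 kg, loose, upright; origin: centre of its underside, z up.
- terracotta_jar: Jar of terracotta (red-brown) shards: rigid straight round jar, clear lid, lid rim of the same colour, 58 mm diameter, 80 mm high, 0.15 to 0.3 kg, loose, upright; origin: centre of its underside, z up.
- blue_jar: Jar of blue square-cut tiles: rigid straight round jar, clear lid, lid rim of the same colour, 58 mm diameter, 80 mm high, 0.15 to 0.3 kg, loose, upright; origin: centre of its underside, z up.
- glue_bottle: White glue bottle with orange nozzle, loose, upright: round body 50 mm in diameter, straight up to 84 mm, then shoulder and nozzle, 122 mm high in all, 0.1 to 0.2 kg; origin: centre of its underside, z up.
- nippers: Tile nippers, red handles, lying flat beyond the jars, jaws to the robot's left: 180 mm long, 53 wide, up to 24 thick, 0.2 kg; origin mid-length at the underside, x towards the jaws, z up. Grip them, closing along y, by the steel pivot block: 24 wide (y), 26 long (x), 1 to 19 mm above the underside, centred at x +35 mm. They do not open. Handles x -90 to 0, cutting wheels at x +78.
- green_jar: Jar of green shards, in neither kit: rigid straight round jar, clear lid, lid rim of the same colour, 58 mm diameter, 80 mm high, 0.15 to 0.3 kg, loose, upright; origin: centre of its underside, z up.
- bowl: White bowl of mixed cut bits, in neither kit, loose: rim diameter 80 mm, 36 mm high; origin: centre of its underside.
There are look-alikes about, which are no part of the job. Several things look just like the bowl: the one meant starts farthest to the robot's right.

How it is judged (in metres and radians):
At the end, for the whole second after the job is handed in: Yellow and terracotta jars upright in one square bay each of the bare-wood tray, nippers flat along its long bay (14 mm lengthwise, 22 across, 0.26 rad); blue jar and glue bottle upright in one square bay each of the blue tray; green jar and bowl within 20 mm of their starts; all at rest (((x of yellow_jar in the frame of cutting_tray between 0.035 and 0.065 m and y of yellow_jar in the frame of cutting_tray between -0.075 and -0.031 m and z of yellow_jar in the frame of cutting_tray between 0.002 and 0.012 m) or (x of yellow_jar in the frame of cutting_tray between 0.035 and 0.065 m and y of yellow_jar in the frame of cutting_tray between 0.031 and 0.075 m and z of yellow_jar in the frame of cutting_tray between 0.002 and 0.012 m)) and linear speed of each of yellow_jar, terracotta_jar, blue_jar, glue_bottle, nippers, green_jar, bowl below 0.02 m/s and angular speed of each of yellow_jar, terracotta_jar, blue_jar, glue_bottle, nippers, green_jar, bowl below 0.2 rad/s and angle between each of yellow_jar, terracotta_jar, blue_jar, glue_bottle, nippers, green_jar, bowl's own z axis and vertical below 0.1 rad and ((x of terracotta_jar in the frame of cutting_tray between 0.035 and 0.065 m and y of terracotta_jar in the frame of cutting_tray between -0.075 and -0.031 m and z of terracotta_jar in the frame of cutting_tray between 0.002 and 0.012 m) or (x of terracotta_jar in the frame of cutting_tray between 0.035 and 0.065 m and y of terracotta_jar in the frame of cutting_tray between 0.031 and 0.075 m and z of terracotta_jar in the frame of cutting_tray between 0.002 and 0.012 m)) and ((x of blue_jar in the frame of gluing_tray between 0.035 and 0.065 m and y of blue_jar in the frame of gluing_tray between -0.075 and -0.031 m and z of blue_jar in the frame of gluing_tray between 0.002 and 0.012 m) or (x of blue_jar in the frame of gluing_tray between 0.035 and 0.065 m and y of blue_jar in the frame of gluing_tray between 0.031 and 0.075 m and z of blue_jar in the frame of gluing_tray between 0.002 and 0.012 m)) and ((x of glue_bottle in the frame of gluing_tray between 0.031 and 0.069 m and y of glue_bottle in the frame of gluing_tray between -0.079 and -0.027 m and z of glue_bottle in the frame of gluing_tray between 0.002 and 0.012 m) or (x of glue_bottle in the frame of gluing_tray between 0.031 and 0.069 m and y of glue_bottle in the frame of gluing_tray between 0.027 and 0.079 m and z of glue_bottle in the frame of gluing_tray between 0.002 and 0.012 m)) and x of nippers in the frame of cutting_tray between -0.068 and -0.024 m and y of nippers in the frame of cutting_tray between -0.014 and 0.014 m and z of nippers in the frame of cutting_tray between 0.002 and 0.012 m and angle between the x axis of nippers and the y axis of cutting_tray, either way round below 0.26 rad and distance of each of green_jar, bowl from where it was at the start of the episode below 0.02 m); the robot touches nothing.
It fails at once if a thing is let fall (moving faster than 0.7 m/s, as after a fall of 25 mm, with the fingers off it) ((linear speed of yellow_jar above 0.7 m/s and contact force between the fingers and yellow_jar below 0.1 N) or (linear speed of terracotta_jar above 0.7 m/s and contact force between the fingers and terracotta_jar below 0.1 N) or (linear speed of blue_jar above 0.7 m/s and contact force between the fingers and blue_jar below 0.1 N) or (linear speed of glue_bottle above 0.7 m/s and contact force between the fingers and glue_bottle below 0.1 N) or (linear speed of nippers above 0.7 m/s and contact force between the fingers and nippers below 0.1 N)).
It fails at once if a jar, the bottle or the bowl is knocked over (leans more than 0.7 rad) (angle between any of yellow_jar, terracotta_jar, blue_jar, glue_bottle, green_jar, bowl's own z axis and vertical above 0.7 rad).
It fails at once if the green jar or the bowl is moved more than 30 mm (distance of any of green_jar, bowl from where it was at the start of the episode above 0.03 m).
It also fails if it takes over 128 s, if anything falls off the work surface, if the arm or the gripper's body presses on something with over 40 N, if the wrist force passes 120 N, or if a joint passes its speed limit or range.

## Working session

There is one attempt and no reset: what is moved stays moved. The work goes in short steps, Python scripts to look and compute and a tool call to move; the robot and the scene stay as the last step left them, time stands still between calls to the robot, and variables do not carry over. Pictures are saved under pics/ and viewed, and the job is handed in when it is done.

Besides the shell and the picture viewer there is one more tool, called after "Call:" in YAML: its name, and indented under it one key for each argument. play_rows: Moves the arm, as the interface text tells. Shifts and turns lie within -1 to 1; 1 stands for 30 cm of shift or 30 degrees of turn. Its arguments: {"type":"object","properties":{"moves":{"type":"array"}},"required":["moves"]}

```bash
mkdir -p pics
cat > h.py <<'E'
import numpy as np, cv2
from bench import arm
def save(im,n): cv2.imwrite(f'pics/{n}.png',cv2.cvtColor(im['pixels'],cv2.COLOR_RGB2BGR))
def K(im):
    h=im['pixels'].shape[0]; f=h/2/np.tan(np.radians(im['vfov'])/2)
    return np.array([[f,0,im['cx']],[0,f,im['cy']],[0,0,1.]])
def rot(im):
    R=np.array(im['rotation'],float)
    if R.shape!=(3,3):
        from scipy.spatial.transform import Rotation as Q; R=Q.from_quat(R.ravel()).as_matrix()
    return R
def px2w(im,uv,z):
    p=cv2.undistortPoints(np.array(uv,float).reshape(-1,1,2),K(im),np.array(im['dist'],float)).reshape(-1,2)
    d=np.c_[p[:,0],-p[:,1],-np.ones(len(p))]@rot(im).T
    c=np.array(im['xyz'],float); t=(z-c[2])/d[:,2]
    return c+d*t[:,None]
def w2px(im,P):
    q=(np.array(P,float).reshape(-1,3)-np.array(im['xyz'],float))@rot(im)
    q=q*[1,-1,-1]
    return cv2.projectPoints(q,np.zeros(3),np.zeros(3),K(im),np.array(im['dist'],float))[0].reshape(-1,2)
E
python3 - <<'E'
from h import *
s=arm.read_state(); print(s)
for c in ['top','side','wrist']:
    im=arm.get_image(c); save(im,c+'0'); print(c,im['xyz'],im['rotation'],im['vfov'],im['dist'])
    if c=='wrist': continue
    for n in ['cutting_tray','gluing_tray','yellow_jar','terracotta_jar','blue_jar','glue_bottle','nippers','green_jar','bowl']:
        print(n,[(np.round(d['centre']).tolist(),round(d['conf'],2)) for d in arm.look_for(n,im)])
E
```

```text
{'clock': 0.0, 'joints': array([-9.88407162e-01,  3.85599728e-01,  6.64741652e-03, -4.67457230e-04,
       -1.19399780e+00, -2.58586111e-01]), 'joint_vel': array([-0.00168765,  0.00092538, -0.00053429,  0.00024605,  0.00170342,
       -0.00086313]), 'joint_efforts': array([ 2.23578492e-03, -3.92291844e+01,  1.88397163e+01,  4.18619961e+00,
       -4.73011707e-03, -4.84255196e-06]), 'position': array([ 198.82611297, -592.33352439,  403.60822887]), 'ee_rot': array([-1.61109953e-01,  9.86935852e-01,  1.07176042e-03, -2.41277126e-04]), 'contact_force': array([ 0.0424512 ,  0.06639323, -0.55790309]), 'wrist_torque': array([-0.00481938,  0.01160027,  0.01258748]), 'gripper_width': 85.5431828978545}
top [ 477.87604559   24.12774013 1137.82770908] [-0.02368702  0.03302554  0.71664878 -0.69624907] 49.90981115659423 [-0.11463823  0.          0.          0.          0.        ]
cutting_tray [([459.0, 307.0, 4.0], 0.9)]
gluing_tray [([493.0, -337.0, 5.0], 0.67)]
yellow_jar [([467.0, 113.0, 79.0], 0.28)]
terracotta_jar [([472.0, -117.0, 81.0], 0.82)]
blue_jar [([575.0, 13.0, 80.0], 0.72)]
glue_bo
[... 358 characters left out ...]
        0.          0.        ]
cutting_tray [([444.0, 311.0, 13.0], 0.94)]
gluing_tray [([490.0, -352.0, 4.0], 0.87)]
yellow_jar [([559.0, 91.0, 72.0], 0.9)]
terracotta_jar [([470.0, -138.0, 58.0], 0.57), ([571.0, -18.0, 55.0], 0.37)]
blue_jar [([569.0, -19.0, 58.0], 0.85)]
glue_bottle [([467.0, -12.0, 80.0], 0.68)]
nippers [([702.0, -30.0, 15.0], 0.76)]
green_jar [([480.0, 104.0, 75.0], 0.63), ([447.0, 311.0, 12.0], 0.36)]
bowl [([647.0, 230.0, 30.0], 0.86), ([574.0, -107.0, 25.0], 0.71), ([649.0, 366.0, 26.0], 0.63)]
wrist [ 127.45636037 -615.53059685  373.16494902] [-0.08869689 -0.12290621  0.80244547  0.57715525] 69.17551734209913 [0.01348834 0.         0.         0.         0.        ]
```

View pics/top0.png

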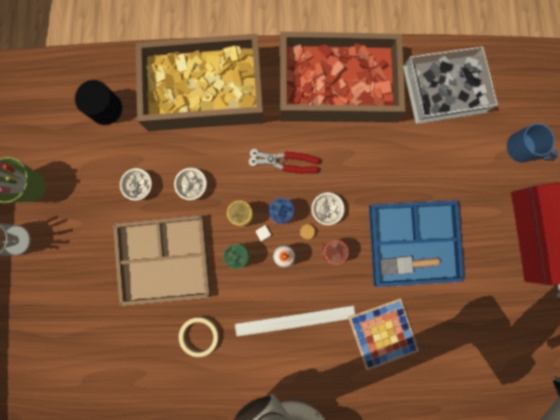

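View pics/side0.png

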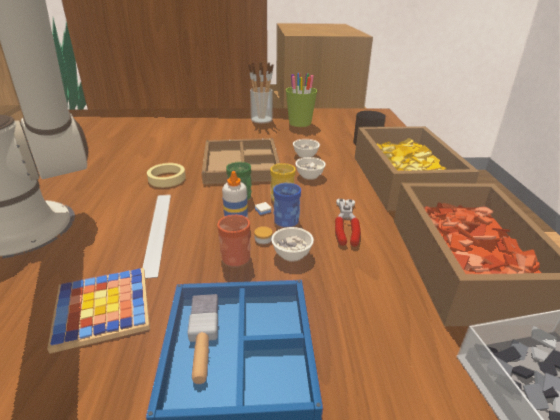

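The top view shows:
- **Jars and bottle:** yellow at (239,213), blue (281,210), green (236,256), glue (284,256) and terracotta (335,251).
- **Bowl that must stay:** (327,208).
- **Nippers:** (284,161), jaws to the left.
- **Trays:** wood at (163,260), blue at (417,243). Both are slightly turned.

Next I'll zoom in to measure the tray corners.

Run:
```python
import cv2
a=cv2.imread('pics/top0.png')
cv2.imwrite('pics/z1.png',cv2.resize(a[205:315,105:220],None,fx=5,fy=5,interpolation=cv2.INTER_CUBIC))
cv2.imwrite('pics/z2.png',cv2.resize(a[190:300,360:475],None,fx=5,fy=5,interpolation=cv2.INTER_CUBIC))
cv2.imwrite('pics/z3.png',cv2.resize(a[140:275,215:360],None,fx=4,fy=4,interpolation=cv2.INTER_CUBIC))
```

```text
(no output)
```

View pics/z1.png

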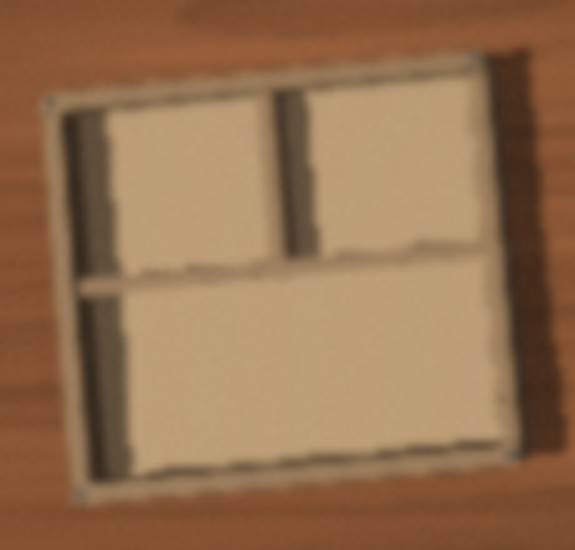

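View pics/z2.png

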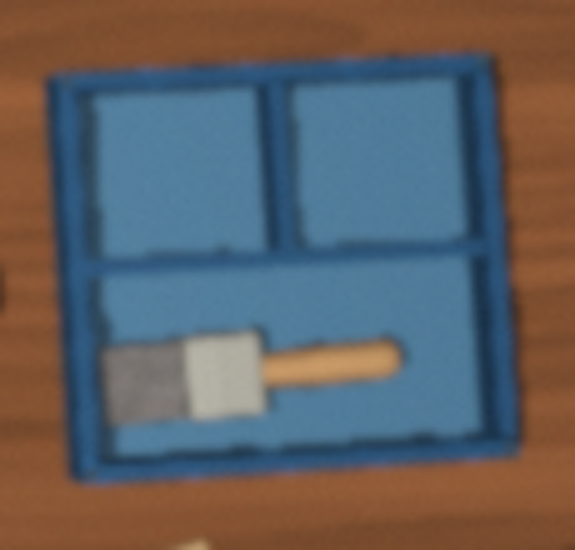

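View pics/z3.png

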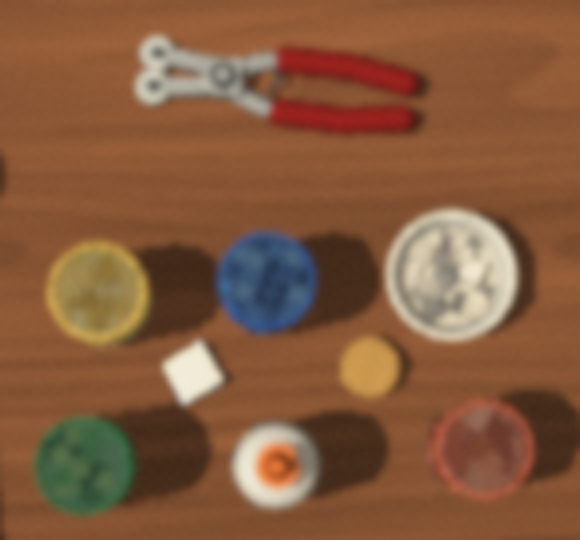

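```bash
cat > m.py <<'E'
from h import *
from scipy.optimize import least_squares
im=arm.get_image('top')
def c(z,f,o): return [((x+.5)/f-.5+o[0],(y+.5)/f-.5+o[1]) for x,y in z]
def fit(pts,uv,g):
    def T(p):
        P=np.array(pts,float);R=np.array([[np.cos(p[2]),-np.sin(p[2])],[np.sin(p[2]),np.cos(p[2])]])
        return np.c_[P[:,:2]@R.T+p[:2],P[:,2]]
    r=least_squares(lambda p:(w2px(im,T(p))-uv).ravel(),g); print(np.round(r.x,3),np.round(r.fun.reshape(-1,2),1).tolist()); return r.x,T
mod=lambda zl,zr:[(102,112,zl),(102,-112,zr),(-102,-112,zr),(-102,112,zl),(4,0,28)]
A=c([(42,98),(483,55),(520,455),(80,498),(285,265)],5,(105,205))
B=c([(48,76),(494,56),(520,453),(73,480),(279,260)],5,(360,190))
fit(mod(32,0),A,[459,307,0]); fit(mod(32,32),A,[459,307,0])
fit(mod(0,32),B,[493,-337,0]); fit(mod(32,32),B,[493,-337,0])
C=c([(98,293),(267,282),(85,465),(277,463),(484,448),(452,275),],4,(215,140))
for n,u,z in zip(['yel','blue','green','glue','terra','bowl'],C,[80,80,80,120,80,36]): print(n,np.round(px2w(im,[u],z))[0])
D=c([(152,53),(152,86),(222,74),(418,82),(412,118)],4,(215,140))
print('nip wheels,pivot,handle',np.round(px2w(im,D,12)))
print('bins',np.round(px2w(im,[(140,127),(260,125),(281,119),(402,120)],0)),im['shot'])
E
python3 m.py
```

```text
[4.60123e+02 3.08389e+02 7.60000e-02] [[-0.9, -1.0], [1.9, -0.8], [2.2, -0.1], [-1.6, 1.4], [-1.6, 0.5]]
[4.60234e+02 3.06450e+02 7.60000e-02] [[-0.2, -1.1], [0.6, -1.9], [1.1, 1.2], [-0.9, 1.3], [-0.8, 0.4]]
[ 4.83049e+02 -3.30028e+02  1.70000e-02] [[-0.8, 0.3], [-0.2, -0.8], [0.3, 1.0], [-1.1, -0.1], [1.9, -0.5]]
[ 4.83025e+02 -3.27208e+02  1.70000e-02] [[0.7, -0.9], [-1.3, -0.8], [-0.8, 1.1], [0.5, 1.0], [0.8, -0.4]]
yel [566. 107.  80.]
blue [570.   7.  80.]
green [465. 117.  80.]
glue [464.   5. 120.]
terra [ 468. -117.   80.]
bowl [ 575. -107.   36.]
nip wheels,pivot,handle [[723.  75.  12.]
 [702.  75.  12.]
 [708.  31.  12.]
 [700. -93.  12.]
 [677. -89.  12.]]
bins [[ 804.  367.    0.]
 [ 799.   55.    0.]
 [ 813.   -0.    0.]
 [ 804. -317.    0.]] 4
```

Call:
play_rows:
  moves:
    - [[0.85,1,0],1,-1]
    - [[0.85,1,0],1,-1]
    - [[0.85,1,0],1,-1]
    - [[0.85,1,0],1,-1]
    - [[0.85,1,0],1,-1]
    - [[0.85,1,0],1,-1]
    - [[0.85,1,0],1,-1]
    - [[0.85,1,0],1,-1]

```text
clock: 2.1
position: [454.5, -291.7, 404.7]
ee_rot: [-0.412, 0.911, -0.0, -0.0]
contact_force: [-0.3, -0.3, 0.9]
gripper_width: 85.2
```

Call:
play_rows:
  moves:
    - [[0.7,1,0],1,-1]
    - [[0.7,1,0],1,-1]
    - [[0.7,1,0],1,-1]
    - [[0.7,1,0],1,-1]
    - [[0.7,1,0],1,-1]
    - [[0.7,1,0],1,-1]
    - [[0.7,1,0],1,-1]
    - [[0.7,1,0],1,-1]

```text
clock: 3.1
position: [664.2, 6.8, 404.2]
ee_rot: [-0.633, 0.774, 0.0, -0.001]
contact_force: [0.2, -0.7, -0.1]
gripper_width: 85.8
```

```bash
cat > st.py <<'E'
from h import *
from scipy.spatial.transform import Rotation as Q
def st():
    s=arm.read_state(); y=Q.from_quat(s['ee_rot']).as_matrix()[:,1]
    print('t',round(s['clock'],2),'pos',np.round(s['position'],1),'jawdir',round(np.degrees(np.arctan2(y[1],y[0])),1),'w',round(s['gripper_width'],1),'F',np.round(s['contact_force'],1),'j',np.round(s['joints'],2)); return s
if __name__=='__main__': st()
E
python3 - <<'E'
from st import *
st(); im=arm.get_image('wrist'); save(im,'w1')
for n in ['nippers','blue_jar','yellow_jar']: print(n,[(np.round(d['centre']).tolist(),round(d['conf'],2)) for d in arm.look_for(n,im)])
print(w2px(im,[(708,31,10),(688,-91,10),(712,75,10)]))
E
```

```text
t 3.1 pos [664.2   6.8 404.2] jawdir 168.6 w 85.8 F [ 0.2 -0.7 -0.1] j [ 0.25  0.45  0.11  0.   -1.23 -0.45]
nippers [([698.0, -25.0, 15.0], 0.84)]
blue_jar [([577.0, -3.0, 82.0], 0.76), ([698.0, -23.0, 14.0], 0.73), ([570.0, -112.0, 25.0], 0.46)]
yellow_jar [([573.0, 88.0, 77.0], 0.8), ([700.0, -23.0, 17.0], 0.44)]
[[249.23569495 204.44489566]
 [241.86002121  98.55859969]
 [253.96981192 237.22934417]]
```

View pics/w1.png

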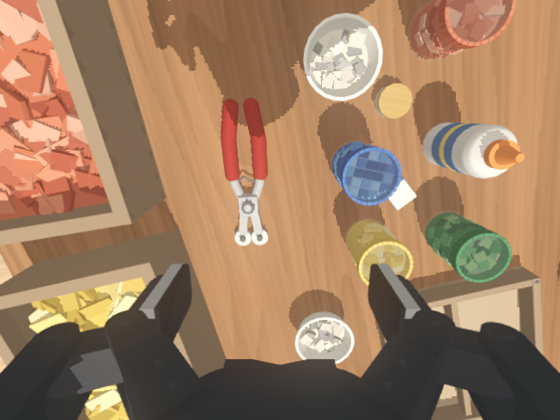

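Run:
```python
from st import *
im=arm.get_image('wrist')
print(px2w(im,[(248,207)],19)[0], 'wheels',px2w(im,[(243,238),(261,238)],10).round(),'handles',px2w(im,[(231,100),(251,100)],10).round())
print('lids b,y,g,terr',px2w(im,[(371,175),(385,265),(482,255),(477,10)],80).round())
print('bowl',px2w(im,[(343,57)],36).round(),'bin',px2w(im,[(150,222),(195,290),(218,360)],0).round())
```

```text
[709.28280363  31.70973313  19.        ] wheels [[727.  74.  10.]
 [704.  78.  10.]] handles [[701. -92.  10.]
 [679. -88.  10.]]
lids b,y,g,terr [[ 574.    7.   80.]
 [ 570.  107.   80.]
 [ 469.  115.   80.]
 [ 473. -114.   80.]]
bowl [[ 577. -107.   36.]] bin [[842.  32.   0.]
 [813. 141.   0.]
 [812. 264.   0.]]
```

Call:
play_rows:
  moves:
    - [[0.15,0.082,0],0.09,0]
    - [[0.15,0.082,0],0.09,0]
    - [[0.15,0.082,-0.2],0.09,0]
    - [[0.15,0.082,-0.4],0.09,0]
    - [[0.15,0.082,-0.5],0.09,0]
    - [[0.15,0.082,-0.5],0.09,0]
    - [[0.15,0.082,-0.5],0.09,0]

```text
clock: 4.22
position: [709.5, 31.1, 257.7]
ee_rot: [-0.651, 0.759, -0.001, 0.002]
contact_force: [0.0, 0.4, 0.8]
gripper_width: 42.9
```

Run:
```python
from st import *
st(); im=arm.get_image('wrist'); save(im,'w2')
print(w2px(im,[(709,31.5,19)]))
```

```text
t 4.22 pos [709.5  31.1 257.7] jawdir 171.3 w 42.9 F [0.  0.4 0.8] j [ 0.27  0.64  0.06  0.   -0.99 -0.42]
[[282.85814386 222.45746664]]
```

View pics/w2.png

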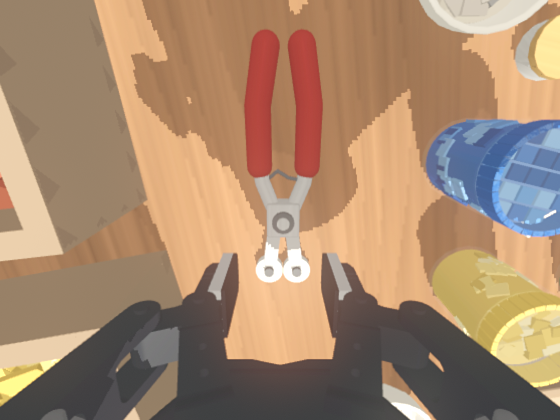

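The pivot appears at (283,222), right where the projection puts it, so I'll go down and grip.

Call:
play_rows:
  moves:
    - [[0,0,-0.15],0,0]
    - [[0,0,-0.23],0,0]
    - [[0,0,-0.265],0,0]
    - [[0,0,-0.265],0,0]
    - [[0,0,-0.265],0,1]
    - [[0,0,-0.265],0,1]
    - [[0,0,-0.265],0,1]
    - [[0,0,-0.265],0,1]
    - [[0,0,-0.265],0,1]
    - [[0,0,-0.265],0,1]

```text
clock: 5.52
position: [710.3, 31.4, 180.9]
ee_rot: [-0.652, 0.759, -0.002, 0.004]
contact_force: [-1.4, -0.4, 5.8]
gripper_width: 22.4
```

Run:
```python
from st import *
st(); im=arm.get_image('side'); save(im,'s2')
```

```text
t 5.53 pos [710.3  31.4 180.9] jawdir 171.3 w 22.4 F [-1.4 -0.4  5.8] j [ 0.27  0.73  0.    0.   -0.84 -0.42]
```

Call:
play_rows:
  moves:
    - [[0,0,0.06],0,1]
    - [[0,0,0.15],0,1]
    - [[0,0,0.3],0,1]
    - [[0,0,0.45],0,1]
    - [[0,0,0.55],0,1]
    - [[0,0,0.6],0,1]
    - [[0,0,0.6],0,1]

```text
clock: 6.45
position: [710.1, 31.4, 361.8]
ee_rot: [-0.651, 0.759, -0.003, 0.004]
contact_force: [-0.2, 0.4, -2.5]
gripper_width: 22.0
```

Run:
```python
from st import *
st(); im=arm.get_image('side'); save(im,'s2')
im=arm.get_image('wrist'); save(im,'w3')
```

```text
t 6.45 pos [710.1  31.4 361.8] jawdir 171.3 w 22.0 F [-0.2  0.4 -2.5] j [ 0.27  0.56  0.18  0.   -1.19 -0.42]
```

View pics/s2.png

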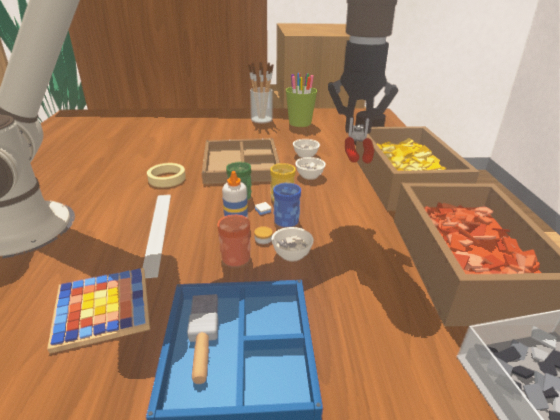

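View pics/w3.png

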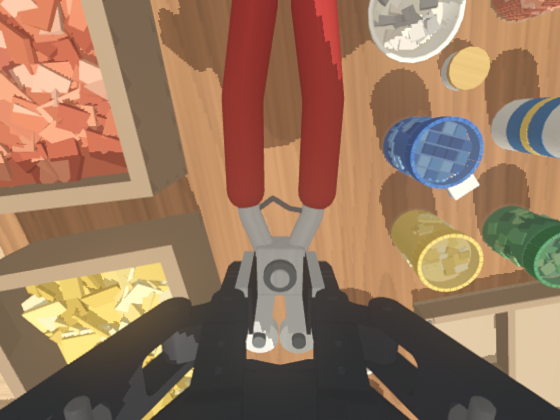

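Call:
play_rows:
  moves:
    - [[-0.2,0.2,0],0.1,1]
    - [[-0.4,0.4,0],0.2,1]
    - [[-0.6,0.6,0],0.3,1]
    - [[-0.75,0.75,0],0.4,1]
    - [[-0.88,0.88,0],0.44,1]
    - [[-0.96,0.96,0],0.44,1]
    - [[-0.995,0.99,0],0.44,1]
    - [[-0.995,1,0],0.44,1]
    - [[-0.995,1,0],0.44,1]
    - [[-0.995,1,0],0.44,1]

```text
clock: 7.8
position: [412.0, 330.7, 358.4]
ee_rot: [0.734, -0.679, 0.001, -0.002]
contact_force: [-0.6, 0.4, -2.2]
gripper_width: 22.1
```

Run:
```python
from st import *
st(); im=arm.get_image('wrist'); save(im,'w4')
T=lambda p,c=(460,307,.076):[c[0]+p[0]*np.cos(c[2])-p[1]*np.sin(c[2]),c[1]+p[0]*np.sin(c[2])+p[1]*np.cos(c[2]),p[2]]
P=[T(p) for p in [(102,112,32),(102,-112,32),(-102,-112,32),(-102,112,32),(4,0,28),(4,107,28),(4,-107,28)]]
uv=w2px(im,P); print(uv.round())
a=cv2.cvtColor(im['pixels'],cv2.COLOR_RGB2BGR).copy()
for u in uv: cv2.circle(a,(int(np.clip(u[0],-999,999)),int(np.clip(u[1],-999,999))),3,(255,0,255),-1)
cv2.imwrite('pics/w4o.png',a)
im=arm.get_image('top'); save(im,'t4')
```

```text
t 7.8 pos [412.  330.7 358.4] jawdir -175.6 w 22.1 F [-0.6  0.4 -2.2] j [ 0.98  0.26 -0.3   0.   -1.01 -0.91]
[[145. 268.]
 [110.  34.]
 [348.  35.]
 [334. 269.]
 [231. 164.]
 [236. 263.]
 [225.  42.]]
```

View pics/w4o.png

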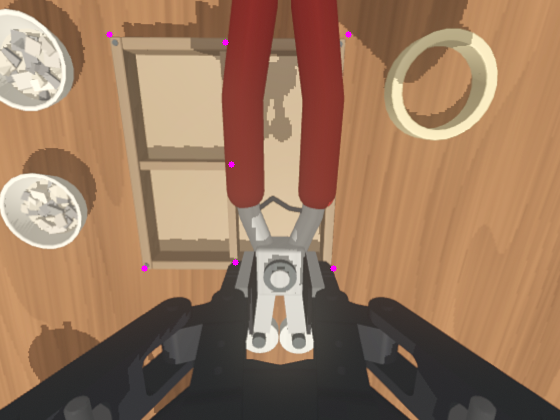

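Call:
play_rows:
  moves:
    - [[0,0.028,0],0,1]
    - [[0,0.028,-0.15],0,1]
    - [[0,0.028,-0.3],0,1]
    - [[0,0.028,-0.42],0,1]
    - [[0,0.028,-0.5],0,1]
    - [[0,0.028,-0.54],0,1]
    - [[0,0.028,-0.56],0,1]
    - [[0,0.028,-0.565],0,1]
    - [[0,0.028,-0.565],0,1]

```text
clock: 9.02
position: [412.3, 339.3, 189.9]
ee_rot: [0.734, -0.68, 0.001, -0.003]
contact_force: [0.2, 1.0, -1.8]
gripper_width: 22.2
```

Run:
```python
from st import *
st(); im=arm.get_image('top'); save(im,'t5')
a=cv2.imread('pics/t5.png'); cv2.imwrite('pics/t5z.png',cv2.resize(a[205:315,105:220],None,fx=5,fy=5,interpolation=cv2.INTER_CUBIC))
```

```text
t 9.03 pos [412.3 339.3 189.9] jawdir -175.6 w 22.2 F [ 0.2  1.  -1.8] j [ 0.99  0.49 -0.47  0.01 -0.61 -0.92]
```

View pics/t5z.png

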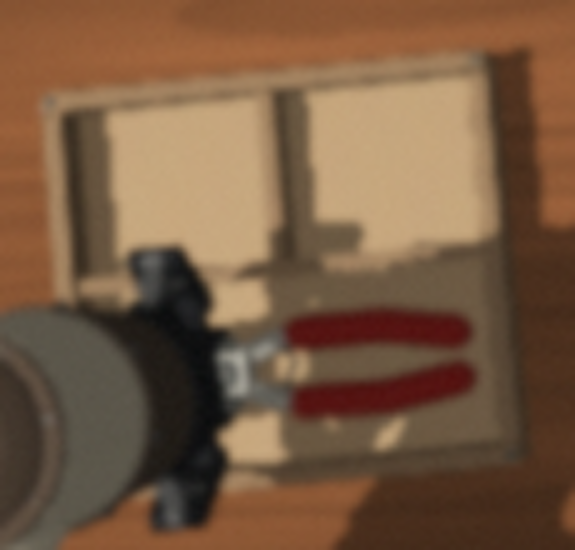

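The nippers lie along the bay and the handle ends sit about 9 mm from the end wall. Now to lower the last 3 mm, release and retreat.

Call:
play_rows:
  moves:
    - [[0,0,-0.005],0,1]
    - [[0,0,-0.01],0,1]
    - [[0,0,-0.012],0,1]
    - [[0,0,-0.012],0,0.3]
    - [[0,0,-0.012],0,0.1]
    - [[0,0,-0.012],0,0.1]
    - [[0,0,0.05],0,0.1]
    - [[0,0,0.2],0,0.1]
    - [[0,0,0.4],0,-0.5]
    - [[0,0,0.55],0,-1]
    - [[0,0,0.6],0,-1]
    - [[0,0,0.6],0,-1]

```text
clock: 10.58
position: [412.2, 339.1, 370.5]
ee_rot: [0.734, -0.68, 0.001, -0.004]
contact_force: [-0.0, 1.2, -0.8]
gripper_width: 85.5
```

Run:
```python
from st import *
st(); im=arm.get_image('wrist'); save(im,'w6')
```

```text
t 10.57 pos [412.2 339.1 370.5] jawdir -175.6 w 85.5 F [-0.   1.2 -0.8] j [ 0.99  0.26 -0.27  0.   -1.04 -0.92]
```

View pics/w6.png

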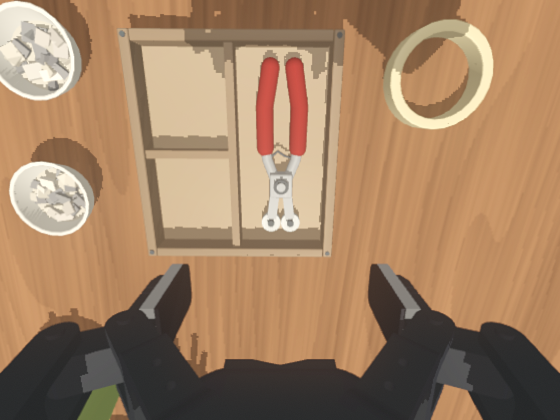

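The nippers lie centred in the long bay: handles near (270..300,60..150), wheels (271..290,222).

Run:
```python
from st import *
im=arm.get_image('wrist')
c=px2w(im,[(120,30),(344,30),(330,256),(150,256)],32);print(c.round(),c.mean(0))
n=px2w(im,[(267,62),(294,62),(271,223),(290,223),(281,187)],16);print(n.round())
print('bays',px2w(im,[(187,98),(192,200)],6).round())
```

```text
[[566. 206.  32.]
 [369. 191.  32.]
 [353. 410.  32.]
 [552. 425.  32.]] [460.0745613  307.91944723  32.        ]
[[436. 219.  16.]
 [410. 217.  16.]
 [421. 382.  16.]
 [400. 381.  16.]
 [413. 340.  16.]]
bays [[516. 257.   6.]
 [512. 365.   6.]]
```

Call:
play_rows:
  moves:
    - [[0.52,-0.773,0],0,-1]
    - [[0.52,-0.773,0],0,-1]
    - [[0.52,-0.773,0],0,-1]
    - [[0.52,-0.773,0],0,-1]
    - [[0.52,-0.773,0],0,-1]
    - [[0.52,-0.773,0],0,-1]
    - [[0.52,-0.773,-0.1],0,-1]
    - [[0.52,-0.773,-0.2],0,-1]
    - [[0.52,-0.773,-0.2],0,-1]

```text
clock: 11.8
position: [566.6, 107.4, 304.8]
ee_rot: [0.734, -0.679, -0.001, 0.002]
contact_force: [-0.4, 0.2, 0.9]
gripper_width: 85.3
```

```bash
cat > ov.py <<'E'
from st import *
import sys
# ov.py name x y r h : overlay rim circle on wrist image
n=sys.argv[1]; x,y,r,h=map(float,sys.argv[2:6])
st(); im=arm.get_image('wrist'); a=cv2.cvtColor(im['pixels'],cv2.COLOR_RGB2BGR).copy()
t=np.linspace(0,2*np.pi,40)
for u in w2px(im,np.c_[x+r*np.cos(t),y+r*np.sin(t),0*t+h]):
    if abs(u).max()<2000: cv2.circle(a,(int(u[0]),int(u[1])),2,(255,0,255),-1)
cv2.imwrite(f'pics/{n}.png',a)
E
python3 ov.py y1 568 107 29 80
```

```text
t 11.8 pos [566.6 107.4 304.8] jawdir -175.6 w 85.3 F [-0.4  0.2  0.9] j [ 0.47  0.39 -0.25  0.   -0.93 -0.39]
```

View pics/y1.png

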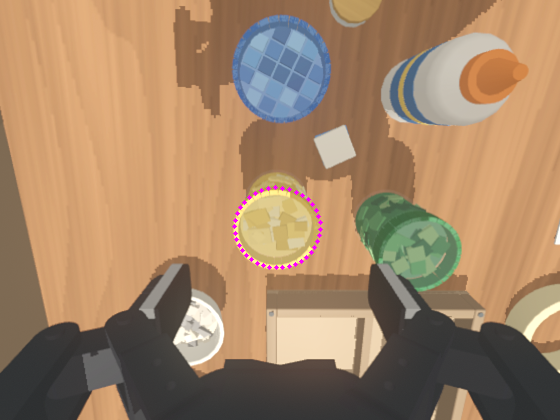

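The overlay fits the lid rim at (278,227), so the jar is at (568,107). Going down to grip it.

Call:
play_rows:
  moves:
    - [[0.005,0,-0.15],0,-1]
    - [[0.005,0,-0.25],0,-1]
    - [[0.005,0,-0.32],0,-1]
    - [[0.005,0,-0.325],0,-1]
    - [[0.005,0,-0.325],0,1]
    - [[0.005,0,-0.325],0,1]
    - [[0.005,0,-0.325],0,1]
    - [[0.005,0,-0.325],0,1]
    - [[0.005,0,-0.325],0,1]
    - [[0.005,0,-0.325],0,1]

```text
clock: 13.1
position: [569.5, 108.1, 211.3]
ee_rot: [0.734, -0.679, 0.001, -0.001]
contact_force: [-1.3, 1.3, 6.4]
gripper_width: 56.9
```

Run:
```python
from st import *
st(); im=arm.get_image('side'); save(im,'s7')
a=cv2.imread('pics/s7.png'); cv2.imwrite('pics/s7z.png',cv2.resize(a[60:270,160:380],None,fx=2.7,fy=2.7))
```

```text
t 13.1 pos [569.5 108.1 211.3] jawdir -175.5 w 56.9 F [-1.3  1.3  6.4] j [ 0.47  0.51 -0.34  0.   -0.72 -0.39]
```

View pics/s7z.png

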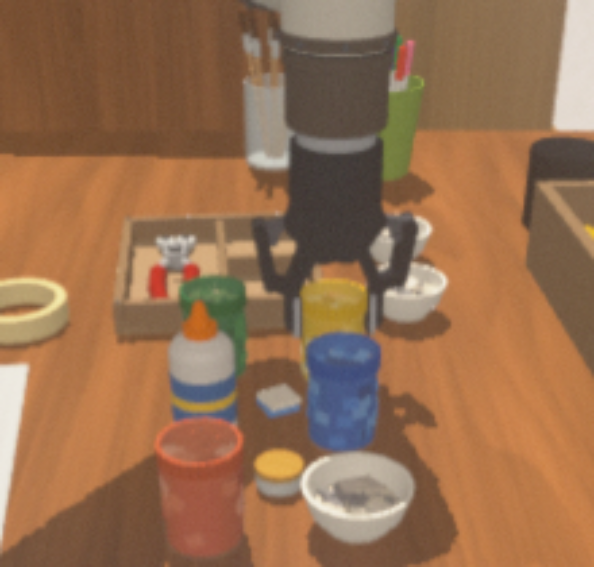

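Call:
play_rows:
  moves:
    - [[0,0,0.08],0,1]
    - [[0,0,0.2],0,1]
    - [[0,0,0.35],0,1]
    - [[0,0.05,0.4],0,1]
    - [[-0.05,0.2,0.4],0,1]
    - [[-0.1,0.35,0.4],0,1]
    - [[-0.15,0.5,0.4],0,1]
    - [[-0.18,0.65,0.4],0,1]
    - [[-0.2,0.77,0.4],0,1]
    - [[-0.212,0.83,0.4],0,1]
    - [[-0.212,0.855,0.4],0,1]
    - [[-0.212,0.855,0.4],0,1]

```text
clock: 14.65
position: [505.9, 364.3, 330.7]
ee_rot: [0.734, -0.679, 0.001, -0.0]
contact_force: [0.3, 0.2, -3.1]
gripper_width: 56.7
```

Run:
```python
from st import *
st(); im=arm.get_image('wrist'); save(im,'y2')
```

```text
t 14.65 pos [505.9 364.3 330.7] jawdir -175.5 w 56.7 F [ 0.3  0.2 -3.1] j [ 0.88  0.44 -0.1   0.   -1.03 -0.81]
```

View pics/y2.png

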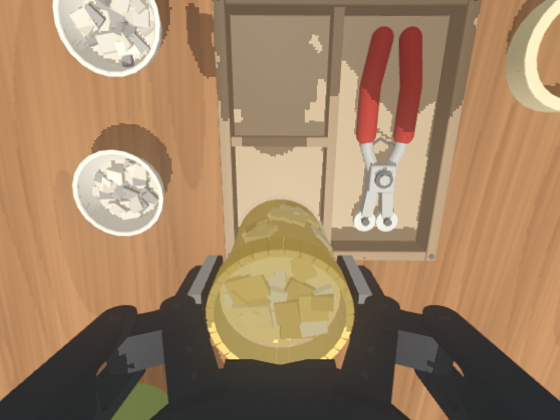

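Call:
play_rows:
  moves:
    - [[0,0,-0.1],0,1]
    - [[0,0,-0.2],0,1]
    - [[0,0,-0.28],0,1]
    - [[0,0,-0.33],0,1]
    - [[0,0,-0.36],0,1]
    - [[0,0,-0.372],0,1]
    - [[0,0,-0.372],0,1]
    - [[0,0,-0.372],0,1]

```text
clock: 15.7
position: [506.1, 364.0, 220.1]
ee_rot: [0.734, -0.679, 0.001, -0.001]
contact_force: [-0.7, 0.0, -1.6]
gripper_width: 56.7
```

```bash
python3 st.py
```

```text
t 15.7 pos [506.1 364.  220.1] jawdir -175.6 w 56.7 F [-0.7  0.  -1.6] j [ 0.88  0.56 -0.21  0.   -0.79 -0.81]
```

Call:
play_rows:
  moves:
    - [[0,0,-0.005],0,1]
    - [[0,0,-0.01],0,1]
    - [[0,0,-0.013],0,1]
    - [[0,0,-0.013],0,1]

```text
clock: 16.2
position: [506.2, 364.2, 217.3]
ee_rot: [0.734, -0.679, 0.001, -0.001]
contact_force: [-2.3, -0.0, 6.0]
gripper_width: 56.8
```

```bash
python3 st.py
```

```text
t 16.2 pos [506.2 364.2 217.3] jawdir -175.5 w 56.8 F [-2.3 -0.   6. ] j [ 0.88  0.56 -0.22  0.   -0.79 -0.81]
```

The base is down (6 N upward), so I'll release and retreat.

Call:
play_rows:
  moves:
    - [[0,0,0],0,0]
    - [[0,0,0],0,-1]
    - [[0,0,0],0,-1]
    - [[0,0,0],0,-1]
    - [[0,0,0.1],0,-1]
    - [[0,0,0.3],0,-1]
    - [[0,0,0.45],0,-1]
    - [[0,-0.2,0.47],0,-1]
    - [[0,-0.4,0.47],0,-1]
    - [[0,-0.6,0.47],0,-1]
    - [[0,-0.8,0.47],0,-1]
    - [[0,-1,0.47],0,-1]

```text
clock: 17.7
position: [505.9, 62.4, 358.7]
ee_rot: [0.734, -0.679, 0.001, -0.002]
contact_force: [0.5, 0.4, -0.5]
gripper_width: 85.6
```

Call:
play_rows:
  moves:
    - [[-0.1,-0.55,0],0,-1]
    - [[-0.1,-0.6,0],0,-1]
    - [[-0.1,-0.6,0],0,-1]
    - [[-0.1,-0.6,0],0,-1]
    - [[-0.1,-0.6,-0.1],0,-1]
    - [[-0.1,-0.6,-0.1],0,-1]
    - [[-0.1,-0.6,-0.1],0,-1]

```text
clock: 18.58
position: [476.5, -117.0, 329.4]
ee_rot: [0.735, -0.678, 0.002, -0.002]
contact_force: [0.6, -0.2, -0.4]
gripper_width: 85.3
```

```bash
python3 ov.py r1 471 -116 29 80
python3 - <<'E'
from st import *
im=arm.get_image('top'); save(im,'t8')
a=cv2.imread('pics/t8.png'); cv2.imwrite('pics/t8z.png',cv2.resize(a[195:315,105:245],None,fx=4,fy=4,interpolation=cv2.INTER_CUBIC))
E
```

```text
t 18.57 pos [ 476.5 -117.   329.4] jawdir -175.4 w 85.3 F [ 0.6 -0.2 -0.4] j [ 0.09  0.23 -0.43  0.   -0.91 -0.01]
```

View pics/r1.png

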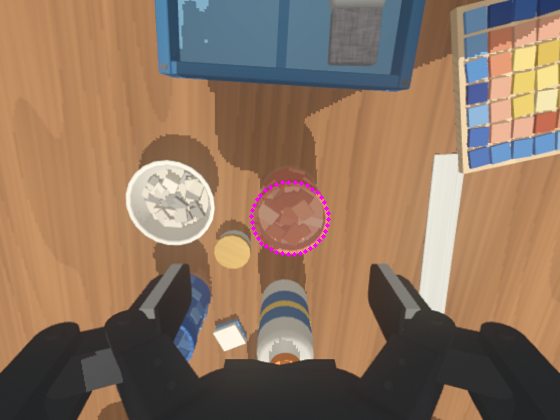

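View pics/t8z.png

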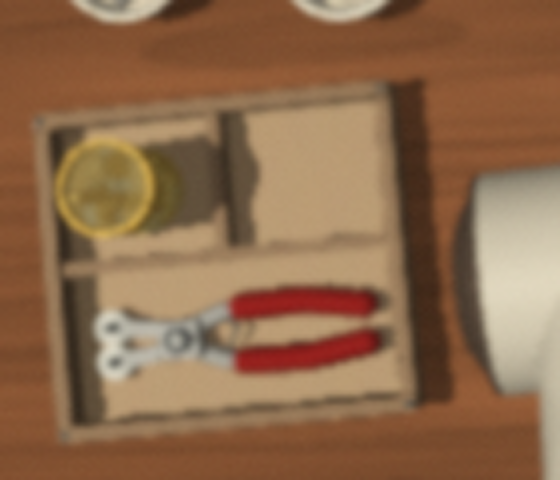

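The yellow jar stands in its bay, and the overlay fits the terracotta lid at (290,218). Picking it.

Call:
play_rows:
  moves:
    - [[-0.018,0.003,-0.1],0,-1]
    - [[-0.018,0.003,-0.2],0,-1]
    - [[-0.018,0.003,-0.3],0,-1]
    - [[-0.018,0.003,-0.38],0,-1]
    - [[-0.018,0.003,-0.408],0,-1]
    - [[-0.018,0.003,-0.408],0,-1]
    - [[-0.018,0.003,-0.408],0,1]
    - [[-0.018,0.003,-0.408],0,1]
    - [[-0.018,0.003,-0.408],0,1]
    - [[-0.018,0.003,-0.408],0,1]
    - [[-0.018,0.003,-0.408],0,1]
    - [[-0.018,0.003,-0.408],0,1]

```text
clock: 20.18
position: [471.1, -116.2, 208.6]
ee_rot: [0.735, -0.678, 0.003, -0.003]
contact_force: [-1.0, 1.3, 6.2]
gripper_width: 56.7
```

```bash
python3 st.py
```

```text
t 20.18 pos [ 471.1 -116.2  208.6] jawdir -175.4 w 56.7 F [-1.   1.3  6.2] j [ 0.09  0.4  -0.57  0.   -0.59 -0.01]
```

Call:
play_rows:
  moves:
    - [[0,0,0.08],0,1]
    - [[0,0,0.2],0,1]
    - [[0,0,0.35],0,1]
    - [[0,0,0.5],0,1]
    - [[0.02,0.05,0.55],0,1]
    - [[0.05,0.2,0.55],0,1]
    - [[0.08,0.35,0.55],0,1]
    - [[0.1,0.5,0.55],0,1]
    - [[0.12,0.65,0.55],0,1]
    - [[0.14,0.8,0.55],0,1]
    - [[0.14,0.95,0.55],0,1]
    - [[0.14,1,0.55],0,1]

```text
clock: 21.68
position: [512.8, 185.8, 373.5]
ee_rot: [0.736, -0.677, 0.003, -0.003]
contact_force: [-0.2, -1.1, -1.7]
gripper_width: 57.0
```

```bash
python3 st.py
```

```text
t 21.68 pos [512.8 185.8 373.5] jawdir -175.3 w 57.0 F [-0.2 -1.1 -1.7] j [ 0.65  0.27 -0.24  0.   -1.05 -0.57]
```

Call:
play_rows:
  moves:
    - [[0.003,0.1,0],0,1]
    - [[0.003,0.2,0],0,1]
    - [[0.003,0.242,-0.02],0,1]
    - [[0.003,0.242,-0.1],0,1]
    - [[0.003,0.242,-0.2],0,1]
    - [[0.003,0.242,-0.3],0,1]
    - [[0.003,0.242,-0.4],0,1]
    - [[0.003,0.242,-0.47],0,1]
    - [[0.003,0.242,-0.5],0,1]
    - [[0.003,0.242,-0.51],0,1]
    - [[0.003,0.242,-0.515],0,1]
    - [[0.003,0.242,-0.515],0,1]

```text
clock: 23.18
position: [513.9, 258.5, 219.7]
ee_rot: [0.736, -0.677, 0.003, -0.004]
contact_force: [-0.4, -0.3, -2.2]
gripper_width: 57.0
```

Run:
```python
from st import *
st(); im=arm.get_image('side'); save(im,'s9')
a=cv2.imread('pics/s9.png'); cv2.imwrite('pics/s9z.png',cv2.resize(a[60:230,160:380],None,fx=3,fy=3))
```

```text
t 23.18 pos [513.9 258.5 219.7] jawdir -175.3 w 57.0 F [-0.4 -0.3 -2.2] j [ 0.75  0.5  -0.34  0.01 -0.72 -0.67]
```

View pics/s9z.png

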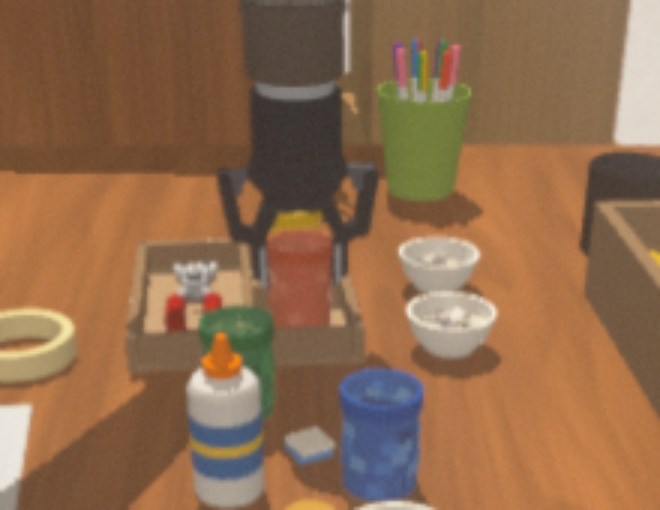

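The terracotta jar hangs just above the near square bay. Lowering it the last 5 mm or so.

Call:
play_rows:
  moves:
    - [[0,0,-0.006],0,1]
    - [[0,0,-0.012],0,1]
    - [[0,0,-0.017],0,1]
    - [[0,0,-0.02],0,1]
    - [[0,0,-0.02],0,1]

```text
clock: 23.85
position: [513.8, 258.6, 214.7]
ee_rot: [0.736, -0.677, 0.003, -0.004]
contact_force: [-1.5, -0.5, 5.2]
gripper_width: 57.3
```

```bash
python3 st.py
```

```text
t 23.85 pos [513.8 258.6 214.7] jawdir -175.3 w 57.3 F [-1.5 -0.5  5.2] j [ 0.75  0.5  -0.35  0.01 -0.71 -0.67]
```

Call:
play_rows:
  moves:
    - [[0,0,0],0,0]
    - [[0,0,0],0,-1]
    - [[0,0,0],0,-1]
    - [[0,0,0],0,-1]
    - [[0,0,0.1],0,-1]
    - [[0,0,0.3],0,-1]
    - [[0,0,0.45],0,-1]
    - [[0.05,-0.2,0.47],0,-1]
    - [[0.1,-0.4,0.47],0,-1]
    - [[0.15,-0.6,0.47],0,-1]
    - [[0.194,-0.8,0.45],0,-1]
    - [[0.194,-0.839,0.35],0,-1]

```text
clock: 25.35
position: [573.0, 3.7, 321.1]
ee_rot: [0.734, -0.679, 0.004, -0.006]
contact_force: [1.1, 0.0, -1.4]
gripper_width: 85.1
```

Call:
play_rows:
  moves:
    - [[0,0,0],0,-1]
    - [[0,0,0],0,-1]

```text
clock: 25.6
position: [573.5, 4.1, 322.1]
ee_rot: [0.735, -0.679, 0.005, -0.006]
contact_force: [-0.6, -0.1, 0.4]
gripper_width: 85.6
```

```bash
python3 ov.py b1 572 7 29 80
python3 - <<'E'
from st import *
im=arm.get_image('top'); save(im,'t10')
a=cv2.imread('pics/t10.png'); cv2.imwrite('pics/t10z.png',cv2.resize(a[195:315,105:245],None,fx=4,fy=4,interpolation=cv2.INTER_CUBIC))
E
```

```text
t 25.6 pos [573.5   4.1 322.1] jawdir -175.5 w 85.6 F [-0.6 -0.1  0.4] j [ 0.29  0.37 -0.24  0.   -0.94 -0.21]
```

View pics/b1.png

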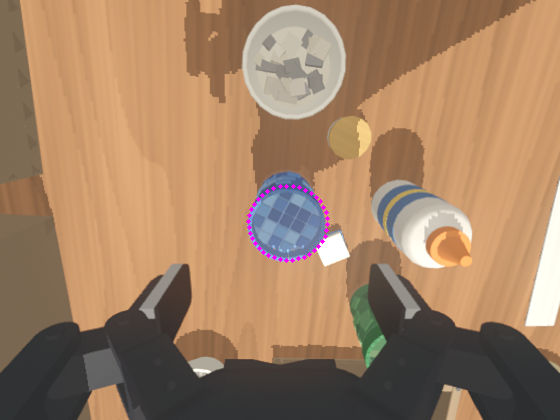

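View pics/t10z.png

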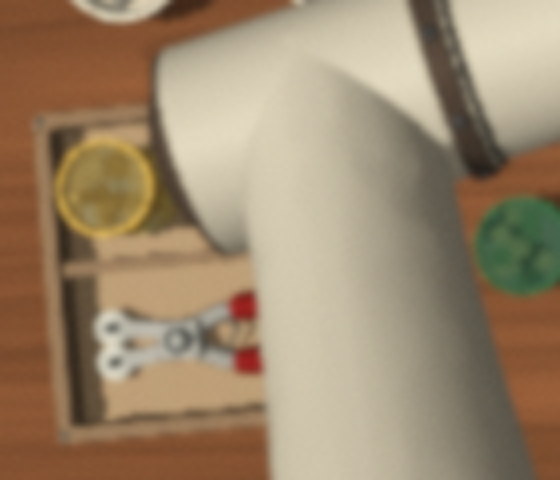

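The overlay fits the blue lid at (288,222). Picking it.

Call:
play_rows:
  moves:
    - [[-0.005,0.01,-0.1],0,-1]
    - [[-0.005,0.01,-0.2],0,-1]
    - [[-0.005,0.01,-0.3],0,-1]
    - [[-0.005,0.01,-0.36],0,-1]
    - [[-0.005,0.01,-0.383],0,-1]
    - [[-0.005,0.01,-0.383],0,-1]
    - [[-0.005,0.01,-0.383],0,1]
    - [[-0.005,0.01,-0.383],0,1]
    - [[-0.005,0.01,-0.383],0,1]
    - [[-0.005,0.01,-0.383],0,1]
    - [[-0.005,0.01,-0.383],0,1]
    - [[-0.005,0.01,-0.383],0,1]

```text
clock: 27.2
position: [572.1, 7.8, 209.0]
ee_rot: [0.735, -0.678, 0.006, -0.007]
contact_force: [-2.6, 2.5, 5.3]
gripper_width: 57.0
```

```bash
python3 st.py
```

```text
t 27.2 pos [572.1   7.8 209. ] jawdir -175.4 w 57.0 F [-2.6  2.5  5.3] j [ 0.3   0.51 -0.36  0.   -0.69 -0.22]
```

Call:
play_rows:
  moves:
    - [[0,0,0.08],0,1]
    - [[0,0,0.2],0,1]
    - [[0,0,0.35],0,1]
    - [[0,0,0.48],0,1]
    - [[-0.02,-0.05,0.5],0,1]
    - [[-0.05,-0.2,0.5],0,1]
    - [[-0.08,-0.35,0.5],0,1]
    - [[-0.1,-0.5,0.5],0,1]
    - [[-0.12,-0.65,0.5],0,1]
    - [[-0.127,-0.8,0.5],0,1]
    - [[-0.127,-0.95,0.5],0,1]
    - [[-0.127,-1,0.5],0,1]

```text
clock: 28.7
position: [532.6, -294.8, 356.7]
ee_rot: [0.734, -0.68, 0.004, -0.007]
contact_force: [-1.4, 1.2, -1.7]
gripper_width: 56.9
```

Run:
```python
from st import *
st(); im=arm.get_image('wrist')
c=(483,-329,.017)
T=lambda p:[c[0]+p[0]*np.cos(c[2])-p[1]*np.sin(c[2]),c[1]+p[0]*np.sin(c[2])+p[1]*np.cos(c[2]),p[2]]
uv=w2px(im,[T(p) for p in [(102,112,32),(102,-112,32),(-102,-112,32),(-102,112,32),(4,0,28),(4,107,28),(4,-107,28)]]); print(uv.round())
a=cv2.cvtColor(im['pixels'],cv2.COLOR_RGB2BGR).copy()
for u in uv: cv2.circle(a,(int(np.clip(u[0],-999,999)),int(np.clip(u[1],-999,999))),3,(255,0,255),-1)
cv2.imwrite('pics/b2.png',a)
```

```text
t 28.7 pos [ 532.6 -294.8  356.7] jawdir -175.6 w 56.9 F [-1.4  1.2 -1.7] j [-0.24  0.39 -0.1  -0.01 -1.06  0.32]
[[232. 260.]
 [235.  21.]
 [478.  35.]
 [423. 272.]
 [335. 161.]
 [324. 260.]
 [350.  36.]]
```

View pics/b2.png

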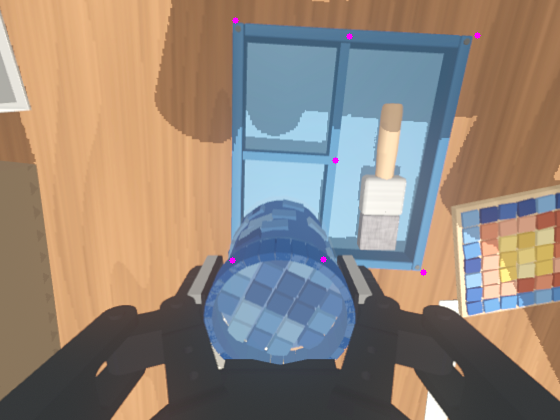

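Overlay and tray agree to about 3 mm, with the divider crossing at (332,158). Moving on over the far bay and down.

Call:
play_rows:
  moves:
    - [[0.01,-0.1,0],0,1]
    - [[0.01,-0.22,0],0,1]
    - [[0.01,-0.284,0],0,1]
    - [[0.01,-0.284,-0.03],0,1]
    - [[0.01,-0.284,-0.13],0,1]
    - [[0.01,-0.284,-0.25],0,1]
    - [[0.01,-0.284,-0.35],0,1]
    - [[0.01,-0.284,-0.42],0,1]
    - [[0.01,-0.284,-0.45],0,1]
    - [[0.01,-0.284,-0.46],0,1]
    - [[0.01,-0.284,-0.46],0,1]

```text
clock: 30.12
position: [536.1, -380.2, 219.6]
ee_rot: [0.734, -0.679, 0.005, -0.007]
contact_force: [-0.4, -0.1, -1.2]
gripper_width: 57.1
```

Run:
```python
from st import *
st(); im=arm.get_image('side'); save(im,'s11'); im=arm.get_image('wrist'); save(im,'b3')
```

```text
t 30.12 pos [ 536.1 -380.2  219.6] jawdir -175.6 w 57.1 F [-0.4 -0.1 -1.2] j [-0.37  0.61 -0.12 -0.01 -0.83  0.46]
```

View pics/s11.png

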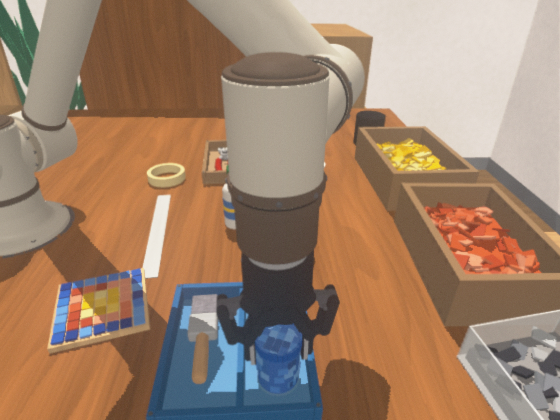

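View pics/b3.png

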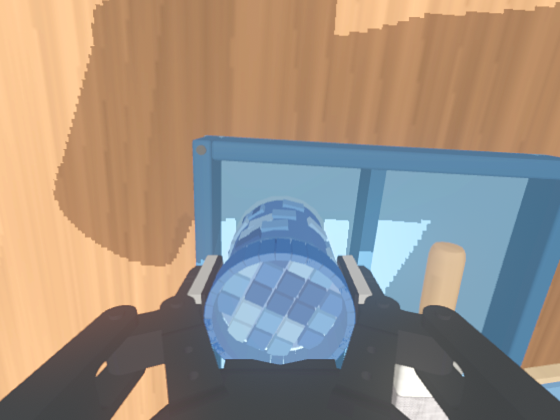

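The jar is inside the bay, clear of its walls at x pixels 220 and 355. Lowering to contact.

Call:
play_rows:
  moves:
    - [[0,0,-0.006],0,1]
    - [[0,0,-0.012],0,1]
    - [[0,0,-0.017],0,1]
    - [[0,0,-0.019],0,1]
    - [[0,0,-0.019],0,1]

```text
clock: 30.85
position: [536.1, -380.4, 215.0]
ee_rot: [0.734, -0.679, 0.005, -0.007]
contact_force: [-2.2, 2.3, 4.4]
gripper_width: 56.8
```

```bash
python3 st.py
```

```text
t 30.85 pos [ 536.1 -380.4  215. ] jawdir -175.6 w 56.8 F [-2.2  2.3  4.4] j [-0.37  0.61 -0.12 -0.01 -0.82  0.46]
```

Call:
play_rows:
  moves:
    - [[0,0,0],0,0]
    - [[0,0,0],0,-1]
    - [[0,0,0],0,-1]
    - [[0,0,0],0,-1]
    - [[0,0,0.1],0,-1]
    - [[0,0,0.3],0,-1]
    - [[0,0,0.48],0,-1]
    - [[-0.05,0.2,0.5],0,-1]
    - [[-0.1,0.4,0.5],0,-1]
    - [[-0.15,0.6,0.5],0,-1]
    - [[-0.2,0.8,0.5],0,-1]
    - [[-0.24,0.95,0.5],0,-1]

```text
clock: 32.35
position: [463.2, -93.5, 365.4]
ee_rot: [0.734, -0.679, 0.005, -0.007]
contact_force: [-0.5, -0.0, -1.0]
gripper_width: 85.5
```

Call:
play_rows:
  moves:
    - [[0,0.2,0],0,-1]
    - [[0,0.33,0],0,-1]
    - [[0,0.33,0],0,-1]
    - [[0,0.33,0],0,-1]

```text
clock: 32.85
position: [463.1, 5.4, 365.4]
ee_rot: [0.734, -0.679, 0.005, -0.007]
contact_force: [-0.5, 0.2, -0.8]
gripper_width: 85.4
```

```bash
python3 ov.py g1 464 5 25 84
python3 - <<'E'
from st import *
im=arm.get_image('top'); save(im,'t12')
E
```

```text
t 32.85 pos [463.1   5.4 365.4] jawdir -175.5 w 85.4 F [-0.5  0.2 -0.8] j [ 0.36  0.14 -0.44  0.   -0.97 -0.29]
```

View pics/g1.png

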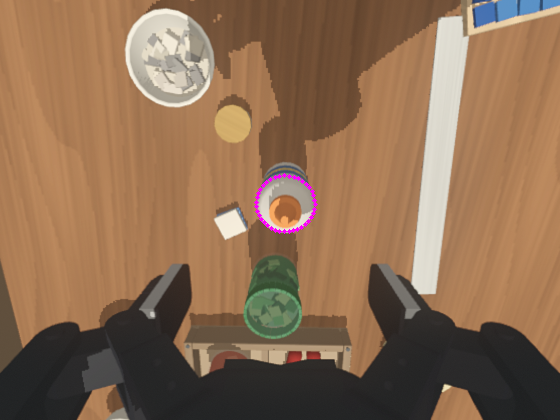

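View pics/t12.png

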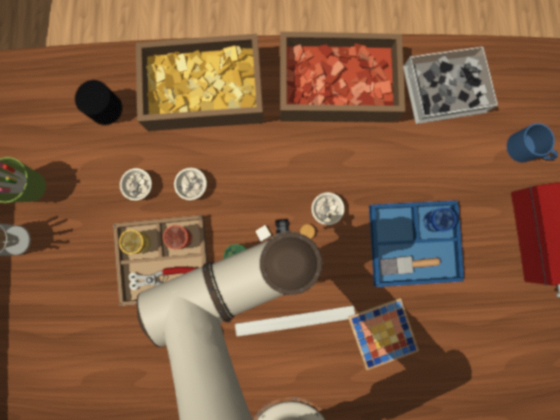

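The overlay fits the bottle body at (286,204). All three jars placed so far stand in their bays in the top view. I'll grip the bottle at about 75 mm so the nozzle stays clear of the gripper body.

Call:
play_rows:
  moves:
    - [[0.003,0,-0.1],0,-1]
    - [[0.003,0,-0.2],0,-1]
    - [[0.003,0,-0.3],0,-1]
    - [[0.003,0,-0.38],0,-1]
    - [[0.003,0,-0.43],0,-1]
    - [[0.003,0,-0.447],0,-1]
    - [[0.003,0,-0.447],0,-1]
    - [[0.003,0,-0.447],0,-1]

```text
clock: 33.95
position: [464.4, 4.5, 231.9]
ee_rot: [0.734, -0.68, 0.006, -0.008]
contact_force: [0.1, -0.3, -0.4]
gripper_width: 85.2
```

Run:
```python
from st import *
st(); im=arm.get_image('side'); save(im,'s13')
a=cv2.imread('pics/s13.png'); cv2.imwrite('pics/s13z.png',cv2.resize(a[80:250,140:340],None,fx=3.2,fy=3.2))
```

```text
t 33.95 pos [464.4   4.5 231.9] jawdir -175.6 w 85.2 F [ 0.1 -0.3 -0.4] j [ 0.36  0.33 -0.61  0.01 -0.62 -0.29]
```

View pics/s13z.png

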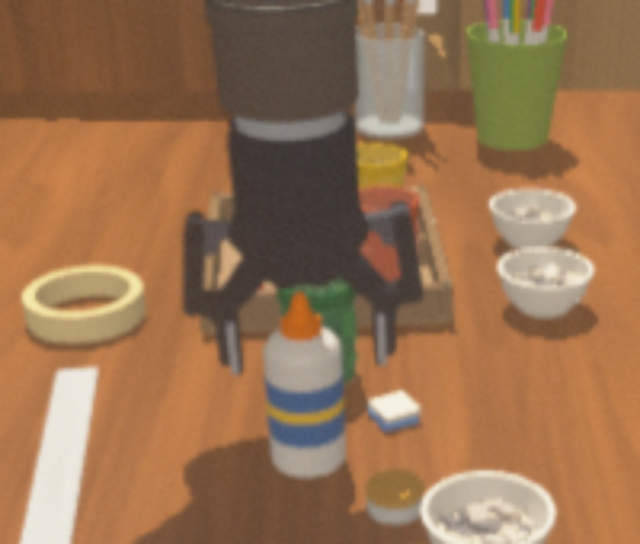

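Call:
play_rows:
  moves:
    - [[0,0,-0.006],0,1]
    - [[0,0,-0.006],0,1]
    - [[0,0,-0.006],0,1]
    - [[0,0,-0.006],0,1]
    - [[0,0,-0.006],0,1]
    - [[0,0,-0.006],0,1]
    - [[0,0,-0.006],0,1]

```text
clock: 34.88
position: [464.0, 4.5, 230.7]
ee_rot: [0.734, -0.679, 0.006, -0.007]
contact_force: [-3.3, 0.8, 4.8]
gripper_width: 48.3
```

```bash
python3 st.py
```

```text
t 34.88 pos [464.    4.5 230.7] jawdir -175.6 w 48.3 F [-3.3  0.8  4.8] j [ 0.36  0.33 -0.61  0.01 -0.61 -0.29]
```

Call:
play_rows:
  moves:
    - [[0,0,0.08],0,1]
    - [[0,0,0.2],0,1]
    - [[0,0,0.35],0,1]
    - [[0.02,-0.03,0.44],0,1]
    - [[0.06,-0.12,0.45],0,1]
    - [[0.1,-0.25,0.45],0,1]
    - [[0.14,-0.4,0.45],0,1]
    - [[0.18,-0.55,0.45],0,1]
    - [[0.22,-0.7,0.45],0,1]
    - [[0.233,-0.82,0.45],0,1]
    - [[0.233,-0.9,0.45],0,1]
    - [[0.233,-0.928,0.45],0,1]

```text
clock: 36.38
position: [533.6, -275.0, 364.7]
ee_rot: [0.733, -0.68, 0.005, -0.007]
contact_force: [-0.2, -0.0, -1.2]
gripper_width: 48.2
```

Run:
```python
from st import *
st(); im=arm.get_image('wrist'); save(im,'g3')
```

```text
t 36.38 pos [ 533.6 -275.   364.7] jawdir -175.7 w 48.2 F [-0.2 -0.  -1.2] j [-0.21  0.37 -0.12 -0.01 -1.07  0.29]
```

View pics/g3.png

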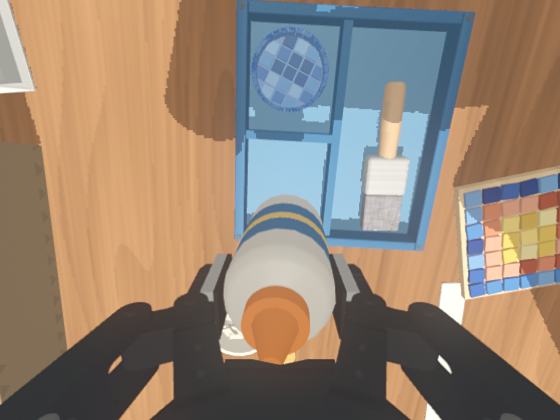

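Call:
play_rows:
  moves:
    - [[0,0,-0.1],0,1]
    - [[0,0,-0.2],0,1]
    - [[0,0,-0.3],0,1]
    - [[0,0,-0.37],0,1]
    - [[0,0,-0.405],0,1]
    - [[0,0,-0.415],0,1]
    - [[0,0,-0.422],0,1]
    - [[0,0,-0.429],0,1]
    - [[0,0,-0.432],0,1]
    - [[0,0,-0.432],0,1]

```text
clock: 37.67
position: [534.0, -275.3, 236.7]
ee_rot: [0.733, -0.68, 0.006, -0.007]
contact_force: [-1.8, 0.1, 5.8]
gripper_width: 48.4
```

```bash
python3 st.py
```

```text
t 37.67 pos [ 534.  -275.3  236.7] jawdir -175.7 w 48.4 F [-1.8  0.1  5.8] j [-0.21  0.51 -0.26 -0.01 -0.79  0.29]
```

Contact at the expected height. Release, go straight up, then move off to check.

Call:
play_rows:
  moves:
    - [[0,0,0],0,0]
    - [[0,0,0],0,-1]
    - [[0,0,0],0,-1]
    - [[0,0,0],0,-1]
    - [[0,0,0.08],0,-1]
    - [[0,0,0.25],0,-1]
    - [[0,0,0.42],0,-1]
    - [[0,0,0.55],0,-1]
    - [[-0.2,-0.1,0.55],0,-1]
    - [[-0.35,-0.25,0.55],0,-1]
    - [[-0.4,-0.4,0.55],0,-1]
    - [[-0.4,-0.4,0.55],0,-1]

```text
clock: 39.17
position: [412.2, -397.7, 401.6]
ee_rot: [0.732, -0.682, 0.006, -0.007]
contact_force: [0.1, 0.7, -0.1]
gripper_width: 85.6
```

Run:
```python
from st import *
st(); im=arm.get_image('side'); save(im,'s15')
im=arm.get_image('top'); save(im,'t15'); a=cv2.cvtColor(im['pixels'],cv2.COLOR_RGB2BGR)
cv2.imwrite('pics/t15z.png',cv2.resize(a[140:315,100:480],None,fx=2.1,fy=2.1,interpolation=cv2.INTER_CUBIC))
for n in ['bowl','green_jar','glue_bottle','blue_jar','yellow_jar','terracotta_jar','nippers']:
    print(n,[(np.round(d['centre']).tolist(),round(d['conf'],2)) for d in arm.look_for(n,im)])
```

```text
t 39.17 pos [ 412.2 -397.7  401.6] jawdir -176.0 w 85.6 F [ 0.1  0.7 -0.1] j [-0.49  0.3  -0.13 -0.01 -1.13  0.56]
bowl [([574.0, -111.0, 22.0], 0.95), ([650.0, 373.0, 26.0], 0.8), ([647.0, 230.0, 24.0], 0.67)]
green_jar [([466.0, 114.0, 81.0], 0.57)]
glue_bottle [([532.0, -265.0, 94.0], 0.97)]
blue_jar []
yellow_jar [([507.0, 350.0, 84.0], 0.83)]
terracotta_jar [([517.0, 244.0, 86.0], 0.61)]
nippers [([416.0, 290.0, 26.0], 0.68)]
```

View pics/t15z.png

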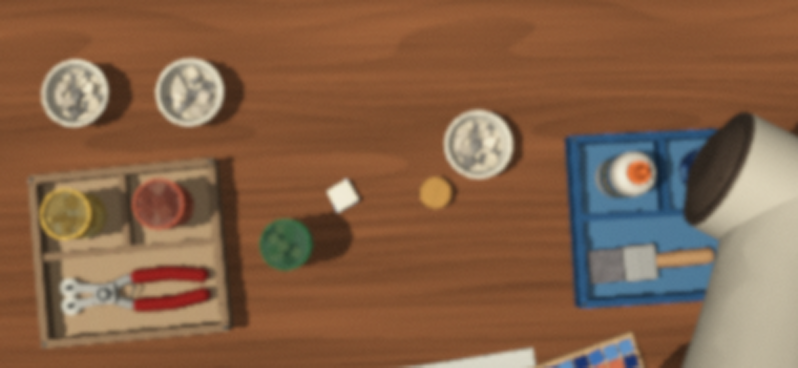

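View pics/s15.png

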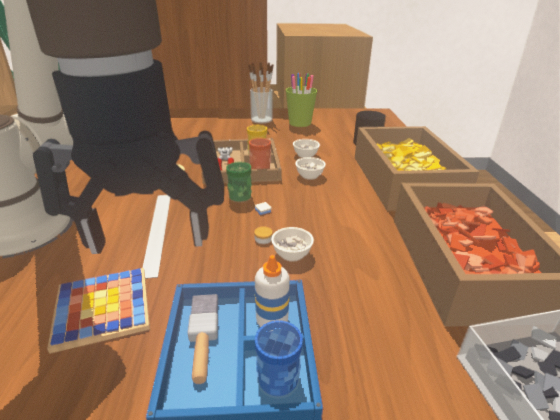

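Run:
```python
from st import *
im=arm.get_image('top')
def loc(p,c): 
    d=p[:2]-np.array(c[:2]); k,s=np.cos(c[2]),np.sin(c[2]); return (round(k*d[0]+s*d[1]),round(-s*d[0]+k*d[1]))
A=(460,308,.074);B=(485,-328,.017)
for n,u,z,t in [('terra',(176.2,237.1),86,A),('yellow',(131.4,241.4),86,A),('blue',(439.5,219.5),86,B),('glue nozzle',(100+639/2.1,140+173/2.1),126,B),('pivot',(100+105/2.1,140+294/2.1),25,A)]:
    p=px2w(im,[u],z)[0]; print(n,p.round(),loc(p,t))
st(); print(arm.job_done())
```

```text
terra [513. 255.  86.] (49, -57)
yellow [505. 362.  86.] (49, 50)
blue [ 536. -368.   86.] (50, -41)
glue nozzle [ 530. -271.  126.] (46, 57)
pivot [411. 335.  25.] (-47, 31)
t 39.67 pos [ 414.4 -394.7  401.8] jawdir -175.6 w 85.6 F [-0.1 -0.8 -0.2] j [-0.48  0.29 -0.13 -0.01 -1.13  0.56]
the job is handed in; nothing more can be done
None
```

Both kits are made up and the job is handed in, at about 40 s of the 128 s allowed. No verdict came back.

- **Cutting kit (bare-wood tray):** the yellow and terracotta jars stand upright in the two square bays. The nippers lie flat along the long bay.
- **Gluing kit (blue tray):** the glue bottle and the jar of blue tiles stand upright in the two square bays.

Each thing was gripped, lowered into its bay and released at its floor height. For the jars and the bottle, a contact force of about 4–6 N confirmed they were down.

**Last checks, offset from bay centre (mm, tray frame):**

| Item | Offset x | Offset y |
|---|---|---|
| Yellow jar | −1 | −3 |
| Terracotta jar | −1 | −4 |
| Glue bottle (nozzle) | −4 | +4 |
| Nippers (pivot) | −1 | −4 |
| Blue jar | 0 | +12 |

- **Blue jar:** this figure disagrees with the others. It was read by eye from an earlier, partly hidden view, and the arm blocked the top camera at the end. The arm released the jar at the bay centre, and the wrist and side pictures show it standing there. Even 12 mm is within the 22 mm allowed.
- **Network reports:** the final search did not find the blue jar. For the yellow jar, terracotta jar and glue bottle it gave y values 6–12 mm away from my pixel measurements, also within tolerance.
- **Green jar and bowl:** they were found within about 2–4 mm of where they started, which is the accuracy of the measurement.

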